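# Unpack the test-station stack

## Task

Take the stack apart from the top down and set up the test station: the red-lidded jar upright inside the red coaster, then the meter in its black dock with the yellow lips, then the green box on the green tray, and last the blue box on the blue tray. Centre each thing in its place, lying flat and lined up with it, set it down without dropping or tipping it, and let go of it before you take the next. Do not disturb the tube rack or the amber bottle.

Things in the scene. Friction and masses are not known exactly. Their poses are not given: they have to be found in the camera images.
- jar: control-sample jar, white with a red lid, plain upright cylinder 30 mm in diameter, 36 mm tall, about 50 g; at the start the top of the stack, standing on the meter. Origin at the centre of its underside, z up; round, its yaw does not matter.
- meter: hand-held test meter, a flat white block with a dark screen on top and a black end at -x, 72 (x) x 44 (y) x 20 (z) mm, about 100 g; second from the top, lying on the green box. Origin at the centre of its underside, z up; x along its length.
- green_box: green closed carton with white labels on its sides, 96 (x) x 56 (y) x 28 (z) mm, about 160 g, rigid; third from the top, lying on the blue box. Origin at the centre of its underside, z up; x along its length.
- blue_box: blue closed carton with white labels on its sides, 124 (x) x 66 (y) x 36 (z) mm, about 300 g, rigid; bottom of the stack, on the table. Origin at the centre of its underside, z up; x along its length.
- coaster: round red coaster, fixed to the table, 76 mm over all: a flat floor 4 mm above the table inside a low rim about 5 mm wide and 8 mm tall; the recess is 66 mm across. Origin at the centre of its underside, at table height. Place of the jar.
- dock: black meter dock, fixed to the table, 116 (x) x 56 (y) mm: a flat floor 4 mm above the table, with a yellow lip 6 mm thick and 10 mm tall (above the table) across each end; 104 mm between the lips; the long sides are open. Origin at the centre of its underside, at table height; x along its length. Place of the meter (either end first).
- green_tray: green tray, fixed to the table, 140 (x) x 68 (y) mm: a flat floor 4 mm above the table, with a lip 6 mm thick and 10 mm tall across each end; 128 mm between the lips; the long sides are open. Origin at the centre of its underside, at table height; x along its length. Place of the green box (either way round).
- blue_tray: blue tray, fixed to the table, 168 (x) x 78 (y) mm: a flat floor 4 mm above the table, with a lip 6 mm thick and 10 mm tall across each end; 156 mm between the lips; the long sides are open. Origin at the centre of its underside, at table height; x along its length. Place of the blue box (either way round).
- tube_rack: loose grey rack, 100 (x) x 32 (y) mm, with four upright blood tubes with purple caps, 88 mm tall in all; a bystander to leave alone. Origin at the centre of its underside, on the table.
- amber_bottle: loose amber bottle with a white cap, 40 mm in diameter, 85 mm tall; a bystander to leave alone. Origin at the centre of its underside, on the table.
Mind the look-alikes: they are no part of the job. There is more than one size of the blue_box; the job needs the largest.

How it is judged:
On the way, in this order (a step that is already met when the one before it is completed fails the run):
1. the red-lidded jar stands released inside the red coaster (horizontal distance between jar and coaster below 0.015 m and z of jar in the frame of coaster between 0.001 and 0.0075 m and angle between jar's own z axis and vertical below 0.08 rad and linear speed of jar below 0.03 m/s and angular speed of jar below 0.3 rad/s and contact force between the fingers and jar below 0.05 N), for 0.2 s.
2. the meter lies released, lined up in its black dock (horizontal distance between meter and dock below 0.015 m and z of meter in the frame of dock between 0.001 and 0.0075 m and angle between meter's own z axis and vertical below 0.08 rad and angle between the x axis of meter and the x axis of dock, either way round below 0.25 rad and linear speed of meter below 0.03 m/s and angular speed of meter below 0.3 rad/s and contact force between the fingers and meter below 0.05 N), for 0.2 s.
3. the green box lies released, lined up on the green tray (horizontal distance between green_box and green_tray below 0.015 m and z of green_box in the frame of green_tray between 0.001 and 0.0075 m and angle between green_box's own z axis and vertical below 0.08 rad and angle between the x axis of green_box and the x axis of green_tray, either way round below 0.25 rad and linear speed of green_box below 0.03 m/s and angular speed of green_box below 0.3 rad/s and contact force between the fingers and green_box below 0.05 N), for 0.2 s.
4. the blue box lies released, lined up on the blue tray (horizontal distance between blue_box and blue_tray below 0.015 m and z of blue_box in the frame of blue_tray between 0.001 and 0.0075 m and angle between blue_box's own z axis and vertical below 0.08 rad and angle between the x axis of blue_box and the x axis of blue_tray, either way round below 0.25 rad and linear speed of blue_box below 0.03 m/s and angular speed of blue_box below 0.3 rad/s and contact force between the fingers and blue_box below 0.05 N), for 0.2 s.
At the end, for the whole second after the job is handed in: Jar on coaster, meter in dock, each box on its tray: within 15 mm of the place's middle, flat on its floor (3 mm, 0.08 rad), meter and boxes lined up within 0.25 rad either way round, all released and at rest; tube rack and bottle upright within 20 mm of their starts (all of step 1 and all of step 2 and all of step 3 and all of step 4 and distance of each of tube_rack, amber_bottle from where it was at the start of the episode below 0.02 m and angle between each of tube_rack, amber_bottle's own z axis and vertical below 0.15 rad); the robot touches nothing.
It fails at once if the tube rack is shifted by more than 20 mm or tipped over (distance of tube_rack from where it was at the start of the episode above 0.02 m or angle between tube_rack's own z axis and vertical above 0.4 rad).
It fails at once if the amber bottle is shifted by more than 20 mm or tipped over (distance of amber_bottle from where it was at the start of the episode above 0.02 m or angle between amber_bottle's own z axis and vertical above 0.4 rad).
It fails at once if one of the four things is dropped from more than about 2 cm (moves faster than 0.6 m/s with no finger on it) ((linear speed of jar above 0.6 m/s and contact force between the fingers and jar below 0.05 N) or (linear speed of meter above 0.6 m/s and contact force between the fingers and meter below 0.05 N) or (linear speed of green_box above 0.6 m/s and contact force between the fingers and green_box below 0.05 N) or (linear speed of blue_box above 0.6 m/s and contact force between the fingers and blue_box below 0.05 N)).
It fails at once if one of the four things is tipped over (more than 45 degrees) (angle between any of jar, meter, green_box, blue_box's own z axis and vertical above 0.8 rad).
It also fails if it takes over 112 s, if anything falls off the work surface, if the arm or the gripper's body presses on something with over 40 N, if the wrist force passes 120 N, or if a joint passes its speed limit or range.

## Robot

A 6-joint arm with a two-finger parallel gripper is mounted at the origin on the work surface. World frame = base frame: x ahead of the robot, y to its left, z up, the work surface at z = 0. Lengths are in m, angles in rad, forces in N, time in s.
With the tool pointing down it reaches from about 0.3 to 0.775 m from the base axis. Payload 14.6 kg.
Tool frame: the origin (TCP) lies at the very end of the fingers, on their centre line; the grasp point (between the pads) lies 19 mm behind it; z points along the fingers, y is the line along which they close (so a half turn about z gives the same grasp; the last joint's range is limited). The gripper opens to 85 mm and grips with 20 to 120 N. Pads are 22 mm wide; open, the fingers measure 114 mm over their backs; the gripper's body (76 mm by 85 mm) begins 54 mm behind the grasp point. The pads swing forward as they close: fully open they stand 13 mm farther back than shut.
Start: joints at [1.255, 0.3, 1.521, -0, 1.321, -0.067], TCP at [0.135, 0.533, 0.231] pointing down, gripper open.
Joint ranges: [-3.03, 3.03], [-0.79, 2.21], [0.23, 2.52], [-1.04, 4.18], [0, 3.07], [-2.55, 2.55]. Speed limits (rad/s): [2.22, 2.22, 2.57, 3.14, 3.14, 3.14].

## Interface

Orientations are given as [roll, pitch, yaw] about the fixed x, y, z axes, in that order (R = Rz(yaw) Ry(pitch) Rx(roll)).
In Python, from rig import arm gives the robot as it stands.
- The arm moves only by the shell command python3 -m inch 'ROWS' [FORCE]. ROWS is a JSON object whose one key "moves" holds a list that holds one entry, the list of rows, each a list of 5 numbers: the shift along the tool's x, y, z in units of 60 mm (1.0 is 60 mm), then the turn about the tool's z in units of 6 degrees (1.0 is 6 degrees), then the opening, from 0 (shut) to 1 (fully open). A call has 1 to 12 rows; each row shifts and turns the commanded pose from where the row before left it, along the tool's axes as they then stand; what a row does not reach is not made up. A row lasts 1/8 s, in which the tool goes at most 62.5 mm and 10.7 degrees, less where a joint would pass 70% of its speed; a pose out of reach is approached as far as the arm can. A call is refused whole if a number of a shift passes 1 or a number of a turn 1, either way. A call with a gripper value outside its range is refused whole. The fingers move at their own pace and stop on an object; FORCE is the grip in N (left out, the last holds). Time passes only in rows, so rows that do not move let the fingers close. It gives the time, the measured TCP pose, the force, the opening and the grip force at its end, in the units of the state.
- arm.read_state(): the state, without advancing time (a new reading comes with each control period).
- arm.grab_frame(name): name is "scene" or "top"; returns a dict with "image" (400x640x3 uint8, red, green, blue), "z_map" (400x640 float32, m along the optical axis (not along the pixel's ray), 0 where there is no reading), "fx", "fy", "cx", "cy" (pixels), "rvec" (rotation vector, rad) and "tvec" (3), from world to camera coordinates, as OpenCV has them. Camera axes: x right, y down, z forward; pixel columns grow to the right and rows downward; lengths in m; the calibration is good to about 2 mm. A picture is of the moment at which its call begins.
- arm.hand_in(): hands the job in; it is judged then, once.
Trained networks look in a picture, given as the dict that the camera call returned (one of the last four; its "shot" number tells which), for a name from the list of things; names that differ only in an ending like _2 or _b are one class to them, and where a whole thing is asked for, a point or a joint stands for the part that bears it (a point fixed in the world has none). Each returns a list of dicts, best first, with "p" (0 to 1); they miss things now and then, are a little off and sometimes report something else, mostly with a low value. They report only what shows in the picture. A call takes as long as a camera call. They do not tell look-alikes from the thing itself.
- arm.spot_in(label, picture): "extent" ([left, top, right, bottom] in pixels, round what is visible of it).
The state is a dict: "t": time; "q": joint angles; "joint_vel": joint speeds; "joint_torque": joint torques, N m; "tcp_pos": TCP position; "eef_rot": TCP orientation; "force": force on the tool from outside, world axes, zero at the start; "ft_torque": the same for the moment, N m; "finger_gap": opening from 0.0 (shut) to 1.0 (fully open); "grasp_force": force on a finger pad.
Only numpy, scipy, OpenCV 4.12 (cv2) and the standard library are available. Lean on these libraries where they do the work, as an engineer would, in place of code of your own. Each camera call takes 0.05 s, during which the arm holds its last target. There are 200 camera calls.

## Working session

There is one attempt and no reset: what is moved stays moved. The work goes in short steps, Python scripts to look and compute and a shell command to move; the robot and the scene stay as the last step left them, time stands still between calls to the robot, and variables do not carry over. Pictures are saved under pics/ and viewed, at most 14 in all, crops included, and the job is handed in when it is done.

```bash
mkdir -p pics
cat > h.py <<'E'
import numpy as np, cv2
from rig import arm
def cloud(f):
    z=f["z_map"].astype(float); v,u=np.mgrid[:z.shape[0],:z.shape[1]]
    P=np.stack([(u-f["cx"])/f["fx"]*z,(v-f["cy"])/f["fy"]*z,z],-1)
    R=cv2.Rodrigues(np.array(f["rvec"],float))[0]; W=(P-np.array(f["tvec"],float).ravel())@R
    W[z<=0]=np.nan; return W
def save(f,n,crop=None,s=1):
    im=f["image"]
    if crop: im=im[crop[1]:crop[3],crop[0]:crop[2]]
    cv2.imwrite("pics/"+n,cv2.resize(im[...,::-1],None,fx=s,fy=s,interpolation=cv2.INTER_CUBIC))
E
python3 - <<'E'
from h import *
for n in("scene","top"):
    f=arm.grab_frame(n); save(f,n+"0.png"); np.savez(n+"0.npz",W=cloud(f),im=f["image"]); W=cloud(f)
    for l in "jar meter green_box blue_box coaster dock green_tray blue_tray tube_rack amber_bottle".split():
        for d in arm.spot_in(l,f)[:3]:
            e=d["extent"]; c=W[int((e[1]+e[3])/2),int((e[0]+e[2])/2)]
            print(n,l,round(d["p"],2),np.round(e).astype(int),np.round(c,3))
print(arm.read_state())
E
```

```text
scene jar 0.77 [419 224 434 246] [0.658 0.197 0.121]
scene meter 0.87 [409 226 432 262] [0.655 0.191 0.09 ]
scene green_box 0.96 [402 235 439 275] [0.675 0.188 0.082]
scene blue_box 0.93 [345 218 387 245] [0.55  0.096 0.027]
scene blue_box 0.92 [462 240 497 286] [0.653 0.328 0.026]
scene blue_box 0.64 [396 241 444 294] [0.69  0.186 0.06 ]
scene coaster 0.81 [210 254 250 287] [ 0.639 -0.21   0.002]
scene coaster 0.51 [399 245 446 294] [0.69  0.193 0.053]
scene dock 0.88 [301 224 330 267] [ 0.571 -0.024  0.005]
scene green_tray 0.58 [179 185 222 227] [ 0.423 -0.323  0.005]
scene green_tray 0.43 [300 227 329 267] [ 0.574 -0.026  0.005]
scene blue_tray 0.8 [427 171 482 216] [0.387 0.353 0.005]
scene tube_rack 0.81 [382 172 405 222] [0.448 0.173 0.048]
scene amber_bottle 0.97 [247 178 263 210] [ 0.435 -0.176  0.051]
top jar 0.7 [227 138 245 154] [0.64  0.195 0.118]
top green_box 0.63 [226 130 251 171] [0.632 0.191 0.102]
top blue_box 0.59 [228 126 256 179] [0.632 0.186 0.085]
top blue_box 0.59 [172 137 209 178] [0.63  0.33  0.026]
top blue_box 0.59 [260 184 300 206] [0.534 0.091 0.027]
to
[... 375 characters left out ...]
47] [ 0.418 -0.167  0.085]
{'t': 1.1, 'q': array([ 1.25540619e+00,  2.99943128e-01,  1.52104875e+00, -9.79989199e-06,
        1.32068489e+00, -6.65948763e-02]), 'joint_vel': array([ 0.00082459,  0.00020709,  0.00250699, -0.0005264 ,  0.00150124,
       -0.00011909]), 'joint_torque': array([ 6.83307480e-04, -5.43364799e+01, -3.61989427e+01, -1.21370831e-04,
        8.03416551e-04, -2.71815372e-05]), 'tcp_pos': array([0.13542471, 0.53304109, 0.23123627]), 'eef_rot': array([-3.14150810e+00,  3.87646092e-06,  2.89279982e+00]), 'force': array([ 0.41352681, -0.34036711,  0.55146842]), 'ft_torque': array([-0.02505727,  0.01302429,  0.00030555]), 'grasp_force': 0.0, 'finger_gap': 1.0008727571374696}
```

View pics/top0.png

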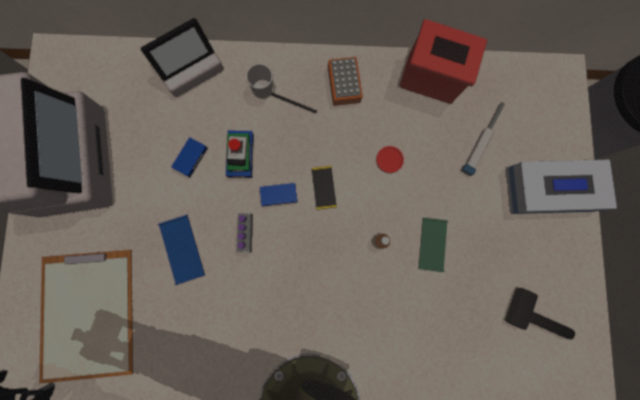

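View pics/scene0.png

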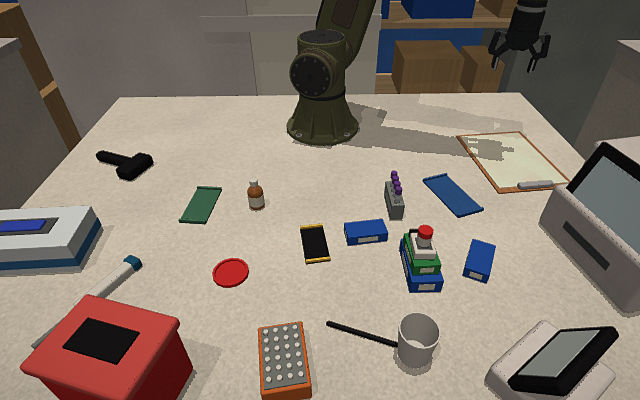

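Top view: the stack is at (240,153), with the jar's red lid at (236,145). The coaster is at (390,159), the dock (324,187), the green tray (433,245), the blue tray (182,249), the rack (245,232) and the bottle (381,241).
Could be mistaken:
- **Blue box:** loose blue boxes at (190,157) and (279,195), against the stack bottom at (240,153). I choose the stack bottom, which is the largest and under the green box.
- **Jar:** the grey mug at (260,80) and the red coaster. The jar is the red lid on the stack.
- **Meter:** the white devices at (180,55) and (562,186). The meter is the one in the stack.

Next I'll measure and check with a crop.

```bash
cat > fit.py <<'E'
from h import *
def fit(Q,z0,z1,cx,cy,r):
    m=(Q[:,2]>z0)&(Q[:,2]<z1)&(np.hypot(Q[:,0]-cx,Q[:,1]-cy)<r); P=Q[m]
    if len(P)<8: return len(P)
    (c,s,a)=cv2.minAreaRect((P[:,:2]*1000).astype(np.float32))
    if s[0]<s[1]: s=s[::-1]; a+=90
    return len(P),np.round(c,1),np.round(s,1),round((a+90)%180-90,1),'zmed',round(float(np.median(P[:,2])),4)
E
python3 - <<'E'
from fit import *
for n in("top","scene"):
    d=np.load(n+"0.npz"); W=d["W"].reshape(-1,3); hsv=cv2.cvtColor(d["im"],cv2.COLOR_RGB2HSV).reshape(-1,3).astype(int)
    H,S,V=hsv.T; ok=~np.isnan(W[:,0])
    col=dict(blue=(H>95)&(H<125)&(S>120),green=(H>40)&(H<90)&(S>70),red=((H<8)|(H>172))&(S>140),yel=(H>18)&(H<35)&(S>120),any=H>=0)
    for nm,c,a in [("jar","any",(.108,.135,.645,.195,.05)),("meter","any",(.078,.09,.635,.19,.07)),("green","green",(.055,.071,.635,.19,.08)),("greenlow","green",(.04,.071,.635,.19,.08)),
      ("bluetop","blue",(.028,.04,.632,.186,.09)),("blueall","blue",(.01,.04,.632,.186,.09)),("blueB","blue",(.018,.045,.63,.33,.09)),("blueC","blue",(.018,.045,.534,.091,.09)),
      ("coaster","red",(-.01,.02,.643,-.211,.06)),("dockyel","yel",(-.01,.02,.567,-.026,.08)),("gtray","green",(-.01,.02,.415,-.329,.1)),("btray","blue",(-.01,.02,.388,.345,.12)),
      ("rack","any",(.06,.11,.441,.171,.08)),("bottle","any",(.06,.11,.42,-.168,.05))]:
        print(n,nm,fit(W[ok&col[c]],*a))
import numpy as np
im=np.load("top0.npz")["im"]; a=im[105:215,150:320]; im=np.load("scene0.npz")["im"]; b=im[200:310,340:510]
cv2.imwrite("pics/crop.png",cv2.resize(np.hstack([a,b])[...,::-1],None,fx=2.35,fy=3.5,interpolation=cv2.INTER_CUBIC))
E
```

```text
top jar (130, array([643.5, 198.4]), array([28.4, 28.1]), 4.4, 'zmed', 0.1197)
top meter (332, array([638. , 199.1]), array([72.8, 43.8]), -1.3, 'zmed', 0.0838)
top green (236, array([639.7, 197.9]), array([93.2, 53.7]), 1.3, 'zmed', 0.0636)
top greenlow (251, array([639.7, 197.9]), array([93.2, 53.7]), 1.3, 'zmed', 0.0635)
top bluetop (193, array([643.2, 200.4]), array([120.5,  62.5]), 0.5, 'zmed', 0.0351)
top blueall (206, array([643.1, 200.1]), array([120.8,  62.5]), 0.2, 'zmed', 0.035)
top blueB (628, array([632.1, 335. ]), array([91.4, 48.5]), -26.3, 'zmed', 0.0275)
top blueC (601, array([536.6,  94.1]), array([89.8, 47.3]), -81.7, 'zmed', 0.0277)
top coaster (525, array([ 644.5, -208.5]), array([70.8, 69.5]), -88.7, 'zmed', 0.0044)
top dockyel (92, array([561.1, -26.7]), array([113.2,  50. ]), 7.7, 'zmed', 0.0098)
top gtray (271, array([ 410.3, -323.1]), array([125.6,  56. ]), -7.4, 'zmed', 0.004)
top btray (1765, array([387.9, 343.2]), array([161.5,  74.8]), 19.4, 'zmed', 0.0041)
top rack (164, array([433.6, 177.9]), array([78.1, 16.1]), 0.5, 'zmed', 0.0874)
top bottle (91, ar
[... 564 characters left out ...]
med', 0.0343)
scene blueB (807, array([634.5, 336.7]), array([96.3, 50.3]), -27.4, 'zmed', 0.0277)
scene blueC (675, array([539.9,  94.8]), array([95., 53.]), -82.3, 'zmed', 0.0274)
scene coaster (838, array([ 645.8, -207.8]), array([77.7, 74.4]), 19.5, 'zmed', 0.0043)
scene dockyel (185, array([562.9, -26.2]), array([118.1,  54.6]), 7.7, 'zmed', 0.0082)
scene gtray (956, array([ 415.8, -322.9]), array([141.1,  68.8]), -5.9, 'zmed', 0.0038)
scene btray (1178, array([390.3, 343.8]), array([170.2,  81.2]), 19.4, 'zmed', 0.0044)
scene rack (206, array([433.5, 178.1]), array([83.6, 15.3]), 1.4, 'zmed', 0.0849)
scene bottle (110, array([ 423. , -176.9]), array([25.3, 23.4]), 83.0, 'zmed', 0.0726)
```

View pics/crop.png

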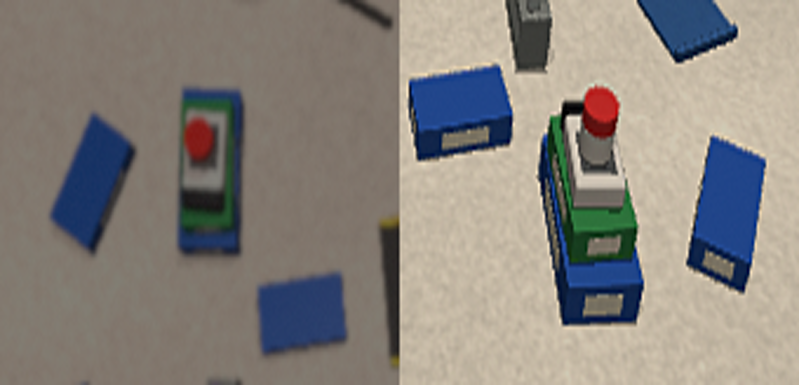

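The crop confirms the choice. The stack's bottom blue box (upper centre) is about 124x66, and the two loose blue boxes are about 92x48. The jar sits on the far half of the meter. First I turn to yaw 180°, where tool x = -world x and tool y = +world y, and then travel.

```bash
python3 -m inch '{"moves":[[[0,0,0,-0.792,1],[0,0,0,-0.792,1],[0,0,0,-0.792,1],[0,0,0,0,1]]]}' 30; python3 -m inch '{"moves":[[[-0.77,-0.5,0,0,1],[-0.77,-0.5,0,0,1],[-0.77,-0.5,0,0,1],[-0.77,-0.5,0,0,1],[-0.77,-0.5,0,0,1],[-0.77,-0.5,0,0,1],[-0.77,-0.5,0,0,1],[-0.77,-0.5,0,0,1],[-0.77,-0.5,0,0,1],[-0.77,-0.5,0,0,1],[-0.77,-0.5,0,0,1],[0,0,0,0,1]]]}'
```

```text
t: 1.6
tcp_pos: [0.1355, 0.5331, 0.2313]
eef_rot: [-3.142, -0.0, 3.141]
force: [0.5, -0.9, -0.1]
finger_gap: 1.002
grasp_force: 0.0
t: 3.1
tcp_pos: [0.6456, 0.2003, 0.2299]
eef_rot: [-3.141, -0.001, 3.136]
force: [-0.2, 0.4, 1.1]
finger_gap: 0.998
grasp_force: 0.0
```

```bash
python3 -m inch '{"moves":[[[0,0,0.6,0,1],[0,0,0.6,0,1],[0,0,0.6,0,1],[0,0,0.3,0,0.9],[0,0,0,0,0.8],[0,0,0,0,0.7]]]}'
```

```text
t: 3.85
tcp_pos: [0.6442, 0.2034, 0.1071]
eef_rot: [3.141, 0.002, 3.141]
force: [0.1, -0.2, 0.0]
finger_gap: 0.703
grasp_force: 0.0
```

```bash
python3 -m inch '{"moves":[[[0,-0.07,0.15,0,0.65],[0,0,0.1,0,0.6],[0,0,0,0,0.5],[0,0,0,0,0.45],[0,0,0,0,0.4],[0,0,0,0,0.35],[0,0,0,0,0.3],[0,0,0,0,0.2],[0,0,0,0,0.2],[0,0,0,0,0.2]]]}' 30
```

```text
t: 5.1
tcp_pos: [0.6438, 0.1989, 0.0906]
eef_rot: [3.141, 0.001, -3.142]
force: [-0.2, -0.8, 4.9]
finger_gap: 0.341
grasp_force: 29.8
```

```bash
python3 -m inch '{"moves":[[[0,0,-0.2,0,0.2],[0,0,-0.4,0,0.2],[0,0,-0.6,0,0.2],[0,-0.3,-0.5,0,0.2],[0,-0.6,0,0,0.2],[0,-0.8,0,0,0.2],[0,-0.8,0,0,0.2],[0,-0.8,0,0,0.2],[0,-0.8,0,0,0.2],[0,-0.8,0,0,0.2],[0,-0.8,0,0,0.2],[0,-0.6,0,0,0.2]]]}'; python3 -m inch '{"moves":[[[-0.02,-0.48,0,0,0.2],[0,0,0.5,0,0.2],[0,0,0.5,0,0.2],[0,0,0.4,0,0.2],[0,0,0.2,0,0.2],[0,0,0,0,0.2],[0,0,0,0,0.2]]]}'
python3 - <<'E'
from fit import *
f=arm.grab_frame("scene"); save(f,"jar1.png",(170,200,310,305),4)
E
```

```text
t: 6.6
tcp_pos: [0.6433, -0.1811, 0.1927]
eef_rot: [-3.142, -0.0, 3.141]
force: [-0.5, 0.5, -0.2]
finger_gap: 0.342
grasp_force: 29.7
t: 7.48
tcp_pos: [0.6453, -0.2081, 0.0976]
eef_rot: [-3.141, 0.002, -3.142]
force: [0.4, 0.4, 0.1]
finger_gap: 0.339
grasp_force: 29.7
```

View pics/jar1.png

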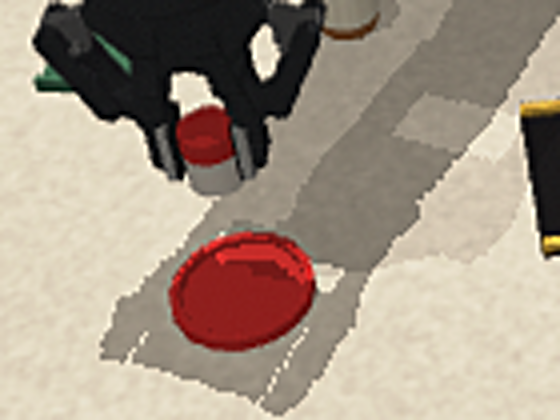

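The jar hangs upright in the fingers at crop (205,150), above the coaster at (240,290), with nothing in the way. I'll lower it in small final steps.

```bash
python3 -m inch '{"moves":[[[0,0,0.4,0,0.2],[0,0,0.5,0,0.2],[0,0,0.3,0,0.2],[0,0,0.15,0,0.2],[0,0,0,0,0.2],[0,0,0,0,0.2]]]}';python3 -m inch '{"moves":[[[0,0,0.05,0,0.2],[0,0,0,0,0.2],[0,0,0,0,0.2]]]}'
```

```text
t: 8.28
tcp_pos: [0.6454, -0.2081, 0.0164]
eef_rot: [-3.141, 0.001, -3.142]
force: [0.5, -0.1, -0.1]
finger_gap: 0.342
grasp_force: 29.7
t: 8.65
tcp_pos: [0.6449, -0.2079, 0.0124]
eef_rot: [-3.142, 0.0, 3.142]
force: [-0.2, 0.1, 0.3]
finger_gap: 0.342
grasp_force: 29.7
```

```bash
python3 -m inch '{"moves":[[[0,0,0.03,0,0.2],[0,0,0.01,0,0.2],[0,0,0,0,0.2],[0,0,0,0,0.2]]]}'
```

```text
t: 9.15
tcp_pos: [0.645, -0.208, 0.0106]
eef_rot: [-3.141, 0.0, -3.142]
force: [-4.1, 1.0, 6.6]
finger_gap: 0.34
grasp_force: 30.3
```

```bash
python3 -m inch '{"moves":[[[0,0,0,0,0.4],[0,0,0,0,0.5],[0,0,0,0,0.55],[0,0,0,0,0.55],[0,0,-0.2,0,0.55],[0,0,-0.4,0,0.55],[0,0,-0.6,0,0.6],[0,0,-0.7,0,0.8],[0,0,-0.7,0,1],[0,0,-0.3,0,1],[0,0,0,0,1]]]}'; python3 -m inch '{"moves":[[[0.1,0.4,0,0,1],[0,0.7,0,0,1],[0,0.8,0,0,1],[0,0.8,0,0,1],[0,0.8,0,0,1],[0,0.8,0,0,1],[0,0.8,0,0,1],[0,0.8,0,0,1],[0,0.6,0,0,1],[0,0.29,0,0,1],[0,0,0,0,1],[0,0,0,0,1]]]}'
python3 - <<'E'
from fit import *
f=arm.grab_frame("scene"); W=cloud(f).reshape(-1,3)
W=W[~np.isnan(W[:,0])]
print(fit(W,.03,.06,.645,-.208,.05)); save(f,"jar2.png",(190,200,290,300),3)
print(fit(W,.078,.09,.639,.2,.06))
E
```

```text
t: 10.52
tcp_pos: [0.6451, -0.208, 0.1848]
eef_rot: [-3.141, 0.002, 3.142]
force: [-0.2, 0.2, 0.2]
finger_gap: 0.998
grasp_force: 0.0
t: 12.02
tcp_pos: [0.639, 0.1981, 0.1834]
eef_rot: [-3.141, -0.001, 3.14]
force: [-1.9, -0.2, -0.2]
finger_gap: 1.002
grasp_force: 0.0
(158, array([ 645.6, -205.5]), array([30.3, 28.8]), -17.8, 'zmed', 0.0392)
(562, array([639.7, 199.5]), array([72.8, 44.4]), -1.6, 'zmed', 0.0839)
```

View pics/jar2.png

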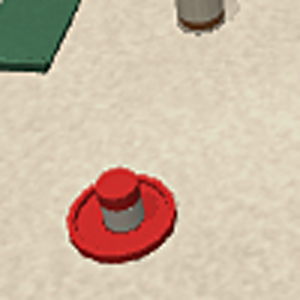

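The jar stands upright in the coaster at crop (120,200), about 2.5 mm off centre. Now the meter.

```bash
python3 -m inch '{"moves":[[[0,0.02,0.4,0.25,1],[0,0,0.6,0,0.9],[0,0,0.6,0,0.85],[0,0,0.25,0,0.8],[0,0,0.08,0,0.75],[0,0,0,0,0.7],[0,0,0,0,0.65]]]}' 35;python3 -m inch '{"moves":[[[0,0,0,0,0.6],[0,0,0,0,0.55],[0,0,0,0,0.5],[0,0,0,0,0.45],[0,0,0,0,0.4],[0,0,0,0,0.35],[0,0,0,0,0.35]]]}' 35
```

```text
t: 12.95
tcp_pos: [0.6394, 0.2007, 0.0695]
eef_rot: [3.141, 0.002, 3.115]
force: [0.1, -0.0, -1.3]
finger_gap: 0.651
grasp_force: 0.0
t: 13.82
tcp_pos: [0.6391, 0.2006, 0.0687]
eef_rot: [3.142, 0.001, 3.115]
force: [-1.5, -1.5, 5.5]
finger_gap: 0.506
grasp_force: 35.2
```

```bash
python3 -m inch '{"moves":[[[0,0,-0.1,0,0.35],[0,0,-0.3,0,0.35],[0,0,-0.5,0,0.35],[0,0,-0.5,-0.5,0.35],[0,0,0,-0.53,0.35],[0,0,0,-0.5,0.35],[0,0,0,0,0.35],[0,0,0,0,0.35]]]}';python3 -m inch '{"moves":[[[0.2,-0.4,0,0,0.35],[0.3,-0.6,0,0,0.35],[0.3,-0.6,0,0,0.35],[0.3,-0.6,0,0,0.35],[0.3,-0.6,0,0,0.35],[0.2,-0.4,0,0,0.35],[0.18,-0.38,0,0,0.35],[0,0,0,0,0.35],[0,0,0.4,0,0.35],[0,0,0.4,0,0.35],[0,0,0,0,0.35],[0,0,0,0,0.35]]]}'
python3 - <<'E'
from fit import *
f=arm.grab_frame("scene"); save(f,"met1.png",(260,160,380,280),4)
E
```

```text
t: 14.82
tcp_pos: [0.6389, 0.2007, 0.1526]
eef_rot: [3.141, 0.0, -3.009]
force: [-0.7, -1.0, -1.0]
finger_gap: 0.502
grasp_force: 36.1
t: 16.32
tcp_pos: [0.5623, -0.0261, 0.1051]
eef_rot: [-3.141, 0.001, -3.007]
force: [0.1, -0.1, -1.0]
finger_gap: 0.51
grasp_force: 36.0
```

View pics/met1.png

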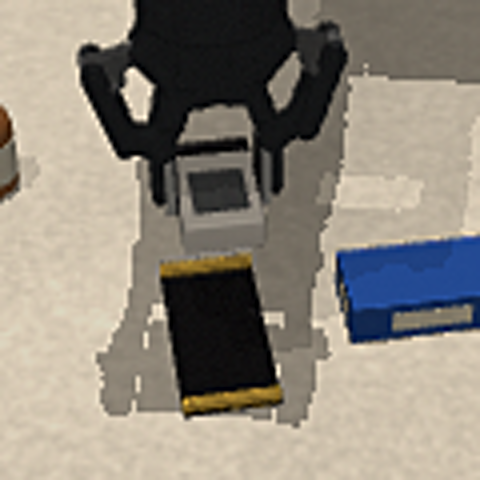

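The meter is held level at crop (218,195), above the dock at (220,335) and lined up with it. I lower it now.

```bash
python3 -m inch '{"moves":[[[0,0,0.5,0,0.35],[0,0,0.5,0,0.35],[0,0,0.35,0,0.35],[0,0,0.17,0,0.35],[0,0,0,0,0.35],[0,0,0.05,0,0.35],[0,0,0,0,0.35],[0,0,0,0,0.35]]]}';python3 -m inch '{"moves":[[[0,0,0.03,0,0.35],[0,0,0,0,0.35],[0,0,0,0,0.35]]]}'
```

```text
t: 17.38
tcp_pos: [0.5619, -0.0265, 0.0103]
eef_rot: [-3.141, 0.001, -3.008]
force: [0.5, -0.5, -0.7]
finger_gap: 0.503
grasp_force: 36.1
t: 17.75
tcp_pos: [0.5619, -0.0265, 0.0086]
eef_rot: [-3.141, 0.001, -3.007]
force: [-2.9, 0.0, 6.3]
finger_gap: 0.505
grasp_force: 36.8
```

```bash
python3 -m inch '{"moves":[[[0,0,0,0,0.6],[0,0,0,0,0.7],[0,0,0,0,0.8],[0,0,0,0,0.8],[0,0,-0.3,0,0.8],[0,0,-0.6,0,0.8],[0,0,-0.8,0,0.9],[0,0,-0.7,0.45,1],[0,0,0,0.45,1],[0,0,0,0,1],[0,0,0,0,1]]]}';python3 -m inch '{"moves":[[[-0.14,0.35,0,0,1],[-0.24,0.6,0,0,1],[-0.24,0.6,0,0,1],[-0.24,0.6,0,0,1],[-0.24,0.6,0,0,1],[-0.24,0.6,0,0,1],[-0.14,0.36,0,0,1],[0,0,0,0,1],[0,0,0,0,1]]]}'
python3 - <<'E'
from fit import *
Q=[]
for n in("scene","top"):
    f=arm.grab_frame(n); W=cloud(f).reshape(-1,3); ok=~np.isnan(W[:,0])
    H,S,V=cv2.cvtColor(f["image"],cv2.COLOR_RGB2HSV).reshape(-1,3).astype(int).T
    W0=W[ok]; g=W[ok&(H>40)&(H<90)&(S>70)]
    print(fit(W0,.02,.03,.562,-.0265,.055)); print(fit(W0,.058,.07,.641,.2,.075)); print(fit(g,.058,.07,.641,.2,.075))
E
```

```text
t: 19.12
tcp_pos: [0.5615, -0.0265, 0.1521]
eef_rot: [3.142, -0.0, -3.101]
force: [-0.1, 0.6, 0.1]
finger_gap: 0.994
grasp_force: 0.0
t: 20.25
tcp_pos: [0.6413, 0.1988, 0.1517]
eef_rot: [-3.141, -0.001, -3.102]
force: [-0.1, -0.6, 0.0]
finger_gap: 0.997
grasp_force: 0.0
(430, array([562.6, -25. ]), array([72.6, 43.9]), 6.8, 'zmed', 0.0237)
(959, array([641.7, 200.7]), array([99.3, 56.7]), 2.5, 'zmed', 0.0639)
(938, array([643. , 200.2]), array([96.9, 55.8]), 2.2, 'zmed', 0.0639)
(427, array([560.9, -25.8]), array([71.6, 43.8]), 7.6, 'zmed', 0.0239)
3
0
```

```bash
python3 -m inch '{"moves":[[[-0.02,0.02,0.4,0,1],[0,0,0.6,0,1],[0,0,0.5,0,1],[0,0,0.25,0,1],[0,0,0.06,0,0.95],[0,0,0,0,0.9],[0,0,0,0,0.85],[0,0,0,0,0.8]]]}' 45;python3 -m inch '{"moves":[[[0,0,0,0,0.75],[0,0,0,0,0.7],[0,0,0,0,0.65],[0,0,0,0,0.6],[0,0,0,0,0.5],[0,0,0,0,0.5],[0,0,0,0,0.5]]]}' 45
```

```text
t: 21.35
tcp_pos: [0.643, 0.2008, 0.0443]
eef_rot: [3.141, 0.001, -3.102]
force: [-0.3, 0.0, -0.7]
finger_gap: 0.802
grasp_force: 0.0
t: 22.22
tcp_pos: [0.6429, 0.2008, 0.0439]
eef_rot: [3.142, 0.001, -3.102]
force: [-1.3, 0.2, 5.1]
finger_gap: 0.65
grasp_force: 48.8
```

```bash
python3 -m inch '{"moves":[[[0,0,-0.1,0,0.5],[0,0,-0.3,0,0.5],[0,0,-0.5,0,0.5],[0,0,-0.6,0.47,0.5],[0,0,-0.6,0.48,0.5],[0,0,0,0.47,0.5],[0,0,0,0,0.5],[0,0,0,0,0.5]]]}';python3 -m inch '{"moves":[[[0.15,-0.4,0,0,0.5],[0.25,-0.8,0,0,0.5],[0.25,-0.8,0,0,0.5],[0.25,-0.8,0,0,0.5],[0.25,-0.8,0,0,0.5],[0.25,-0.8,0,0,0.5],[0.25,-0.8,0,0,0.5],[0.25,-0.8,0,0,0.5],[0.25,-0.8,0,0,0.5],[0.25,-0.8,0,0,0.5],[0.25,-0.8,0,0,0.5],[0.19,-0.69,0,0,0.5]]]}';python3 -m inch '{"moves":[[[0,0,0,0,0.5],[0,0,0.4,0,0.5],[0,0,0.4,0,0.5],[0,0,0,0,0.5],[0,0,0,0,0.5]]]}'
python3 - <<'E'
from fit import *
f=arm.grab_frame("scene"); save(f,"gr1.png",(140,120,280,260),4)
W=cloud(f).reshape(-1,3); ok=~np.isnan(W[:,0])
H,S,V=cv2.cvtColor(f["image"],cv2.COLOR_RGB2HSV).reshape(-1,3).astype(int).T
g=W[ok&(H>40)&(H<90)&(S>70)]
print(fit(g,-.01,.014,.414,-.323,.1),fit(g,.07,.2,.414,-.323,.1))
f=arm.grab_frame("top"); save(f,"gr2.png",(370,190,490,300),3)
E
```

```text
t: 23.22
tcp_pos: [0.6425, 0.2007, 0.1694]
eef_rot: [-3.141, -0.001, 3.034]
force: [0.2, 0.3, -1.6]
finger_gap: 0.643
grasp_force: 48.2
t: 24.72
tcp_pos: [0.413, -0.3245, 0.1695]
eef_rot: [3.141, -0.0, 3.033]
force: [0.3, 1.3, -1.1]
finger_gap: 0.646
grasp_force: 48.1
t: 25.35
tcp_pos: [0.4146, -0.3228, 0.1224]
eef_rot: [-3.141, 0.001, 3.033]
force: [1.0, -0.6, -1.1]
finger_gap: 0.648
grasp_force: 48.1
(945, array([ 416. , -322.7]), array([140.8,  68.4]), -6.5, 'zmed', 0.0038) (647, array([ 417.5, -310.1]), array([95.5, 77.7]), -6.1, 'zmed', 0.1415)
```

View pics/gr1.png

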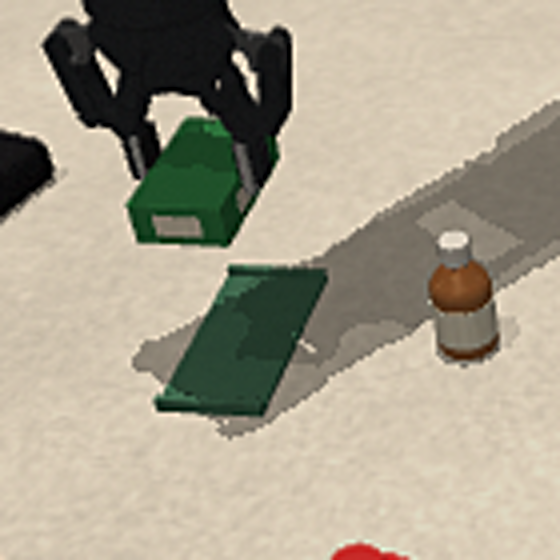

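The green box hangs level at crop (200,190), above the tray at (245,340) and lined up with it. The bottle at (465,300) is clear. I lower it now.

```bash
python3 -m inch '{"moves":[[[0,0,0.5,0,0.5],[0,0,0.6,0,0.5],[0,0,0.4,0,0.5],[0,0,0.2,0,0.5],[0,0,0.03,0,0.5],[0,0,0,0,0.5],[0,0,0.06,0,0.5],[0,0,0,0,0.5],[0,0,0,0,0.5]]]}';python3 -m inch '{"moves":[[[0,0,0.03,0,0.5],[0,0,0,0,0.5],[0,0,0,0,0.5]]]}'
```

```text
t: 26.58
tcp_pos: [0.4141, -0.323, 0.0142]
eef_rot: [-3.141, 0.0, 3.033]
force: [-0.1, -0.1, -1.7]
finger_gap: 0.645
grasp_force: 48.2
t: 26.95
tcp_pos: [0.414, -0.3229, 0.0123]
eef_rot: [3.142, -0.0, 3.033]
force: [1.1, -0.0, -0.3]
finger_gap: 0.644
grasp_force: 48.2
```

```bash
python3 -m inch '{"moves":[[[0,0,0.02,0,0.5],[0,0,0,0,0.5],[0,0,0,0,0.75],[0,0,0,0,0.85],[0,0,0,0,0.95],[0,0,0,0,0.95],[0,0,-0.3,0,0.95],[0,0,-0.7,0,1],[0,0,-0.8,-0.36,1],[0,0,-0.8,-0.36,1],[0,0,0,-0.36,1],[0,0,0,0,1]]]}';python3 -m inch '{"moves":[[[-0.2,0.4,0,0,1],[-0.34,0.78,0,0,1],[-0.34,0.78,0,0,1],[-0.34,0.78,0,0,1],[-0.34,0.78,0,0,1],[-0.34,0.78,0,0,1],[-0.34,0.78,0,0,1],[-0.34,0.78,0,0,1],[-0.34,0.78,0,0,1],[-0.34,0.78,0,0,1],[-0.34,0.78,0,0,1],[-0.26,0.5,0,0,1]]]}';python3 -m inch '{"moves":[[[0,0,0,0,1],[0,0,0,0,1],[0,0,0,0,1]]]}'
python3 - <<'E'
from fit import *
for n in("scene","top"):
    f=arm.grab_frame(n); W=cloud(f).reshape(-1,3); ok=~np.isnan(W[:,0])
    H,S,V=cv2.cvtColor(f["image"],cv2.COLOR_RGB2HSV).reshape(-1,3).astype(int).T
    W0=W[ok]; b=W[ok&(H>95)&(H<125)&(S>120)]
    print(fit(W0,.025,.038,.414,-.323,.07)); print(fit(b,.03,.042,.643,.2,.085)); print(fit(b,-.01,.016,.389,.344,.12))
    print(fit(W0,.06,.11,.441,.171,.08),fit(W0,.06,.11,.42,-.168,.05))
E
```

```text
t: 28.45
tcp_pos: [0.4141, -0.3229, 0.1683]
eef_rot: [-3.141, 0.001, -3.138]
force: [-0.3, -0.6, 0.4]
finger_gap: 1.001
grasp_force: 0.0
t: 29.95
tcp_pos: [0.6435, 0.2022, 0.1666]
eef_rot: [-3.141, -0.001, -3.137]
force: [0.5, -1.3, 1.0]
finger_gap: 0.999
grasp_force: 0.0
t: 30.32
tcp_pos: [0.6433, 0.1991, 0.1673]
eef_rot: [-3.141, -0.0, -3.139]
force: [0.3, -0.1, -0.3]
finger_gap: 1.002
grasp_force: 0.0
(574, array([ 414.4, -321.1]), array([100.4,  58. ]), -5.5, 'zmed', 0.0315)
(1388, array([647. , 202.1]), array([123.3,  66.1]), 0.8, 'zmed', 0.0359)
(744, array([399.5, 348.2]), array([149. ,  80.6]), 19.3, 'zmed', 0.0044)
(126, array([434.2, 178.1]), array([81.5, 15.5]), -0.1, 'zmed', 0.0797) (109, array([ 422.3, -176.7]), array([24.4, 23.8]), -48.2, 'zmed', 0.0732)
(787, array([ 412.8, -321.1]), array([95.7, 57.6]), -6.2, 'zmed', 0.032)
(56, array([652.9, 173. ]), array([58.4,  8.1]), 1.4, 'zmed', 0.0363)
0
0 (95, array([ 418.7, -175.9]), array([28.8, 25.7]), -62.5, 'zmed', 0.0819)
```

```bash
python3 -m inch '{"moves":[[[-0.04,0.04,0.4,0,1],[0,0,0.7,0,1],[0,0,0.7,0,1],[0,0,0.5,0,1],[0,0,0.25,0,1],[0,0,0.06,0,1],[0,0,0,0,0.95],[0,0,0,0,0.9],[0,0,0,0,0.85]]]}' 70;python3 -m inch '{"moves":[[[0,0,0,0,0.8],[0,0,0,0,0.75],[0,0,0,0,0.7],[0,0,0,0,0.6],[0,0,0,0,0.6],[0,0,0,0,0.6],[0,0,0,0,0.6]]]}' 70
```

```text
t: 31.55
tcp_pos: [0.6462, 0.2025, 0.0113]
eef_rot: [3.141, 0.001, -3.137]
force: [-0.2, -0.6, -0.2]
finger_gap: 0.853
grasp_force: 0.0
t: 32.42
tcp_pos: [0.6463, 0.2025, 0.0114]
eef_rot: [3.141, 0.001, -3.137]
force: [-1.9, -1.2, 7.1]
finger_gap: 0.75
grasp_force: 76.8
```

```bash
python3 -m inch '{"moves":[[[0,0,-0.1,0,0.6],[0,0,-0.3,0,0.6],[0,0,-0.5,0,0.6],[0,0,-0.6,-0.64,0.6],[0,0,-0.6,-0.64,0.6],[0,0,-0.5,-0.64,0.6],[0,0,0,-0.64,0.6],[0,0,0,-0.63,0.6],[0,0,0,0,0.6],[0,0,0,0,0.6]]]}';python3 -m inch '{"moves":[[[0.25,0.25,0,0,0.6],[0.4,0.45,0,0,0.6],[0.5,0.6,0,0,0.6],[0.5,0.6,0,0,0.6],[0.5,0.6,0,0,0.6],[0.5,0.6,0,0,0.6],[0.4,0.35,0,0,0.6],[0.2,0.2,0,0,0.6],[0,0,0.4,0,0.6],[0,0,0.4,0,0.6],[0,0,0,0,0.6],[0,0,0,0,0.6]]]}'
python3 - <<'E'
from fit import *
f=arm.grab_frame("scene"); save(f,"bl1.png",(370,100,510,240),4)
W=cloud(f).reshape(-1,3); ok=~np.isnan(W[:,0])
H,S,V=cv2.cvtColor(f["image"],cv2.COLOR_RGB2HSV).reshape(-1,3).astype(int).T
b=W[ok&(H>95)&(H<125)&(S>120)]
print(fit(b,-.01,.014,.389,.344,.12))
E
```

```text
t: 33.67
tcp_pos: [0.6458, 0.2024, 0.167]
eef_rot: [-3.142, 0.0, -2.805]
force: [0.5, 0.5, -1.2]
finger_gap: 0.755
grasp_force: 77.7
t: 35.17
tcp_pos: [0.3899, 0.3445, 0.1195]
eef_rot: [3.141, 0.001, -2.804]
force: [-0.5, -0.2, -2.4]
finger_gap: 0.757
grasp_force: 78.1
(1175, array([390.2, 343.5]), array([170.9,  80.7]), 20.5, 'zmed', 0.0044)
```

View pics/bl1.png

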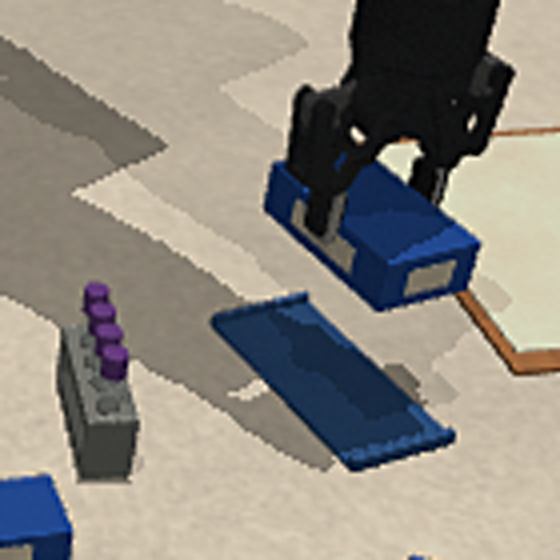

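The blue box hangs level at crop (375,235), above the tray at (330,380). The rack at (95,390) is clear. I lower it now.

```bash
python3 -m inch '{"moves":[[[0,0,0.5,0,0.6],[0,0,0.6,0,0.6],[0,0,0.4,0,0.6],[0,0,0.12,0,0.6],[0,0,0,0,0.6],[0,0,0.06,0,0.6],[0,0,0,0,0.6],[0,0,0,0,0.6]]]}';python3 -m inch '{"moves":[[[0,0,0.02,0,0.6],[0,0,0.01,0,0.6],[0,0,0,0,0.6],[0,0,0,0,0.6]]]}'
```

```text
t: 36.22
tcp_pos: [0.3894, 0.3444, 0.0181]
eef_rot: [3.141, 0.001, -2.803]
force: [0.7, 0.1, -2.8]
finger_gap: 0.755
grasp_force: 78.2
t: 36.72
tcp_pos: [0.3892, 0.3443, 0.0159]
eef_rot: [-3.142, -0.0, -2.803]
force: [-0.2, -0.2, -1.8]
finger_gap: 0.756
grasp_force: 78.2
```

```bash
python3 -m inch '{"moves":[[[0,0,0.01,0,0.6],[0,0,0,0,0.6],[0,0,0,0,0.8],[0,0,0,0,0.9],[0,0,0,0,1],[0,0,0,0,1],[0,0,0,0,1],[0,0,-0.3,0,1],[0,0,-0.6,0,1],[0,0,-0.8,0,1],[0,0,-0.8,0,1],[0,0,-0.3,0,1]]]}';python3 -m inch '{"moves":[[[0,0,0,0,1],[0.5,0.5,0,0,1],[0.5,0.5,0,0,1],[0,0,0,0,1],[0,0,0,0,1],[0,0,0,0,1]]]}'
python3 - <<'E'
from fit import *
for n in("scene","top"):
    f=arm.grab_frame(n); W=cloud(f).reshape(-1,3); W=W[~np.isnan(W[:,0])]
    for a in [(.03,.06,.645,-.208,.05),(.02,.03,.562,-.0265,.055),(.025,.038,.414,-.323,.07),(.034,.046,.389,.344,.09),(.06,.11,.441,.171,.08),(.06,.11,.42,-.168,.05)]: print(fit(W,*a))
    if n=="scene": save(f,"end.png")
E
```

```text
t: 38.22
tcp_pos: [0.3898, 0.3448, 0.1876]
eef_rot: [3.14, 0.005, -2.803]
force: [-0.1, -0.8, -0.3]
finger_gap: 0.998
grasp_force: 0.0
t: 38.98
tcp_pos: [0.3133, 0.3806, 0.183]
eef_rot: [-3.141, -0.0, -2.804]
force: [0.5, -0.6, 0.6]
finger_gap: 1.002
grasp_force: 0.0
(158, array([ 646.8, -206.4]), array([30.3, 28.3]), -1.4, 'zmed', 0.039)
(430, array([562.6, -25.1]), array([74.6, 43.6]), 6.8, 'zmed', 0.0239)
(572, array([ 414.3, -320.8]), array([98.3, 57.4]), -6.5, 'zmed', 0.0314)
(795, array([388.8, 344.7]), array([127.2,  68.2]), 19.9, 'zmed', 0.04)
(205, array([432.8, 178.2]), array([85.1, 16.6]), 0.4, 'zmed', 0.0853)
(106, array([ 422.6, -176.2]), array([25.1, 19.7]), -82.9, 'zmed', 0.0745)
(103, array([ 644.1, -206.7]), array([28.2, 28.1]), 77.0, 'zmed', 0.0399)
(422, array([561.6, -25.8]), array([72.5, 44. ]), 8.2, 'zmed', 0.0242)
(789, array([ 413.4, -320.9]), array([96.2, 58. ]), -6.0, 'zmed', 0.0319)
(1335, array([388.8, 344. ]), array([124.3,  67.1]), 19.4, 'zmed', 0.0399)
(165, array([433.6, 177.9]), array([78. , 15.8]), 0.8, 'zmed', 0.0873)
(92, array([ 417.5, -175.7]), array([27.6, 19.9]), 11.7, 'zmed', 0.0829)
```

View pics/end.png

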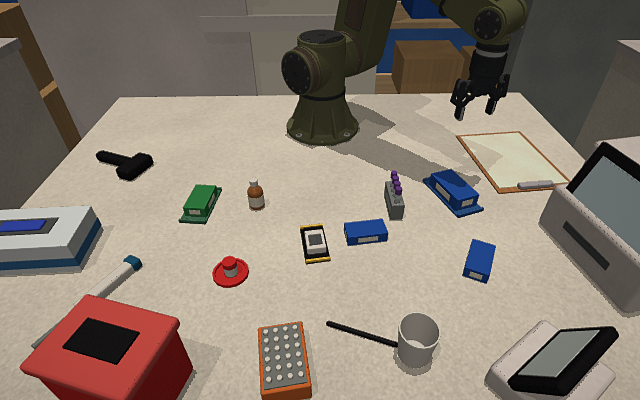

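The picture shows all four in place: the jar at (231,268), meter (315,243), green box (200,202) and blue box (453,191). Each measures within 3 mm of its centre, and the rack and bottle have not moved.

```bash
python3 -c "from rig import arm; print(arm.hand_in())"
```

```text
the job is handed in; nothing more can be done
None
```

The job is handed in at about 39 s of the 112 s allowed: jar, meter, green box and blue box are each released in their places, within about 3 mm of centre by the cameras, with rack and bottle undisturbed; the judge returned no verdict.

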